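# Lock the control cassette into a glove-forming machine

### The arm

A 7-joint arm with a two-finger parallel gripper is mounted at the origin on the work surface. World frame = base frame: x ahead of the robot, y to its left, z up, the work surface at z = 0. Lengths are in m, angles in rad, forces in N, time in s.
With the tool pointing down it reaches from about 0.425 to 0.925 m from the base axis. Payload 6.8 kg.
Tool frame: the origin (TCP) lies on the front face of the gripper's body, between the roots of the fingers; the fingertips stand 73 mm ahead of it and the grasp point (between the pads) lies 54 mm ahead of it (env.nose_length is the distance from the TCP to the fingertips, in m); z points along the fingers, y is the line along which they close (so a half turn about z gives the same grasp; the last joint's range is limited). The gripper opens to 85 mm and grips with 20 to 120 N. Pads are 22 mm wide; open, the fingers measure 114 mm over their backs; the gripper's body (76 mm by 85 mm) begins 54 mm behind the grasp point. The pads swing forward as they close: fully open they stand 13 mm farther back than shut.
Start: joints at [-1.325, 0.477, 0.022, 1.555, -0.011, 1.109, -0.083], TCP at [0.234, 0.633, 0.304] pointing down, gripper open.
Joint ranges: [-2.96, 2.96], [-0.34, 2.1], [-1.41, 1.46], [0.24, 2.44], [-1.37, 4.51], [0.17, 1.92], [-2.96, 2.96]. Speed limits (rad/s): [2.39, 2.39, 3.14, 3.14, 3.14, 3.14, 3.14].

### API

Orientations are given as a unit quaternion [w, x, y, z].
In Python, from cell import env, kin, camera, calibration, job gives the robot as it stands. The module is installed in compiled form; this text tells all that it offers. Calls block until the motion is done:
- env.reach(position, orientation): joint-space move of the TCP to a pose.
- env.movel(position, velocity=0.15, rot=None, stop_force=None): straight line of the TCP; rot=None keeps the orientation; velocity is the mean speed in m/s. With stop_force (N) it stops when the force on the tool has changed by that much, and returns True; else False.
- env.goto_joints(angles): joint-space move.
- env.grip(opening, f_grip=None): finger opening in m; f_grip is the grip in N (None keeps the last); returns when the fingers have stopped.
- env.dwell(seconds).
- kin.inverse_kinematics(position, orientation): joint angles nearest the present ones, or None.
- env.get_state(): the state.
- camera(name): name is "scene" or "top" or "wrist"; returns (picture, depth): 384x512x3 uint8, blue, green, red; 384x512 float32, m along the optical axis (not along the pixel's ray), 0 where there is no reading.
- calibration(name): a dict with "fx", "fy", "cx", "cy" (pixels), "rvec" (rotation vector, rad) and "tvec" (3), from world to camera coordinates, as OpenCV has them. Camera axes: x right, y down, z forward; pixel columns grow to the right and rows downward; lengths in m; the calibration is good to about 2 mm. The wrist camera is an equidistant fisheye: a pixel r from the principal point sees the ray r / f radians off the axis. A picture is of the moment at which its call begins: read the wrist's pose just before it. calibration takes no time and is no camera call; for the wrist camera it gives the pose at the moment of the call.
A pose or a line that the arm cannot do raises env.PlanningError and nothing moves.
- job.job_done(): hands the job in; it is judged then, once.
The state is a dict: "time": time; "qpos": joint angles; "joint_velocities": joint speeds; "joint_torque": joint torques, N m; "tcp_pos": TCP position; "orientation": TCP orientation; "force": force on the tool from outside, world axes, zero at the start; "torque": the same for the moment, N m; "opening": finger opening in m; "gripper_force": force on a finger pad.
Only numpy, scipy, OpenCV 4.12 (cv2) and the standard library are available. Lean on these libraries where they do the work, as an engineer would, in place of code of your own. Each camera call takes 0.05 s, during which the arm holds its last target. There are 200 camera calls.

### The job

On the blue glove-forming machine, press the control cassette that stands proud of the sloping panel fully home, flush with the panel. Then lock it in by turning the three captive bolts above it clockwise to their end stops, so that their tongues lie across it: first the two small ones, in either order, and the large one last. Leave the other things on the bench where they are.

Things in the scene. Friction and masses are not known exactly. Their poses are not given: they have to be found in the camera images.
- machine: fixed blue machine, 200 mm deep (x), 264 wide (y); origin under its centre, x to its back, z up. The aluminium front panel rises from 50 mm high at x = -90 to 123 mm at x = 60 (26 deg slope), then a level deck. The bolts stand in a row on the panel at x = 25, y = -80, 0, 80, z = 106 mm; which is the large one varies.
- blade_top (a point): top of the thin upright aluminium glove blade, 46 mm wide, 336 mm high, fixed on the machine's rear deck at its x = 84, y = -85 mm, to be kept clear of
- cassette_top (a point): centre of the outer face of the grey plastic control cassette, a slab 200 mm wide (along the machine's y) and 52 mm up the slope, in a recess of the panel below the bolts; moves with it. z points out of the panel, x up the slope, y along the machine's y. The row of bolts is 49 mm up the slope from it.
- cassette (a joint): how far the cassette is pushed in, m: 0 = 12 mm proud of the panel, 0.012 = flush, at its stop. Starts at 0 to 0.004; moving it takes about 7 N, and it stays where left.
- bolt_small1_grip (a point): one small captive bolt: black bar handle 36 mm long, 10 wide, from 11 to 36 mm above the panel, on a low steel disc with a flat latch tongue 13 mm wide reaching 32 mm to one side, 5 mm high. Point on the bolt's axis, 28 mm above the panel, inside the handle. z: the axis, out of the panel; y: along the handle, tongue at -y; they turn with the bolt.
- bolt_small1 (a joint): turn of that bolt, rad: grows as it turns clockwise seen from above; starts at 0.15 to 0.45, end stop at 1.571, where handle and tongue point straight down the slope, the tongue across the cassette's upper edge. Stiff (about 0.12 N m), stays where left.
- bolt_small2_grip (a point): the other small captive bolt: black bar handle 36 mm long, 10 wide, from 11 to 36 mm above the panel, on a low steel disc with a flat latch tongue 13 mm wide reaching 32 mm to one side, 5 mm high. Point on the bolt's axis, 28 mm above the panel, inside the handle. z: the axis, out of the panel; y: along the handle, tongue at -y; they turn with the bolt.
- bolt_small2 (a joint): turn of that bolt, rad: grows as it turns clockwise seen from above; starts at 0.15 to 0.45, end stop at 1.571, where handle and tongue point straight down the slope, the tongue across the cassette's upper edge. Stiff (about 0.12 N m), stays where left.
- bolt_large_grip (a point): the large captive bolt: black bar handle 56 mm long, 14 wide, from 11 to 40 mm above the panel, on a low steel disc with a flat latch tongue 13 mm wide reaching 32 mm to one side, 5 mm high. Point on the bolt's axis, 28 mm above the panel, inside the handle. z: the axis, out of the panel; y: along the handle, tongue at -y; they turn with the bolt.
- bolt_large (a joint): turn of that bolt, rad: grows as it turns clockwise seen from above; starts at 0.15 to 0.45, end stop at 1.571, where handle and tongue point straight down the slope, the tongue across the cassette's upper edge. Stiff (about 0.12 N m), stays where left.
- screwdriver: bystander: loose screwdriver with black handle, 200 mm long, 26 mm thick, lying on the bench; origin under its middle, x towards the tip
- cone: bystander: loose pale thread cone, 68 mm across the foot, 115 mm tall; origin under its centre
- die: bystander: loose wooden die block, 120 x 70 x 40 mm; origin under its centre
- oil_can: bystander: loose steel oil can, 52 mm across, 110 mm tall; origin under its centre

How it is judged:
On the way, in this order (a step that is already met when the one before it is completed fails the run):
1. the cassette is pressed home (within 1.5 mm of flush) (value of joint cassette above 0.0105 m), for 0.2 s.
2. both small bolts are at their end stops (within 0.07 rad) (value of joint each of bolt_small1, bolt_small2 above 1.5 rad), for 0.2 s.
At the end, for the whole second after the job is handed in: The cassette is within 1.5 mm of flush (joint above 0.0105 m) and all three bolts are within 0.07 rad of their end stops (joints above 1.50 rad) and at rest (all of step 2 and value of joint cassette above 0.0105 m and value of joint bolt_large above 1.5 rad and velocity of joint each of bolt_small1, bolt_large, bolt_small2 below 0.1 rad/s); the robot touches nothing.
It fails at once if a bolt is turned past half way (0.9 rad) while the cassette is not home (value of joint cassette below 0.01 m and value of joint any of bolt_small1, bolt_large, bolt_small2 above 0.9 rad).
It fails at once if the large bolt is turned past half way (0.9 rad) before both small ones are at their stops (value of joint bolt_large above 0.9 rad and value of joint any of bolt_small1, bolt_small2 below 1.45 rad).
It fails at once if a bystander is moved by more than 30 mm (distance of any of screwdriver, cone, die, oil_can from where it was at the start of the episode above 0.03 m).
It also fails if it takes over 58 s, if anything falls off the work surface, if the arm or the gripper's body presses on something with over 40 N, if the wrist force passes 120 N, or if a joint passes its speed limit or range.

## Working session

There is one attempt and no reset: what is moved stays moved. The work goes in short steps, each a Python script; the robot and the scene stay as the last script left them, time stands still between calls to the robot, and variables do not carry over. Pictures are saved under pics/ and viewed, at most 10 in all, crops included, and the job is handed in when it is done.

```bash
mkdir -p pics
python3 - <<'E'
from cell import env,kin,camera,calibration,job
import cv2,numpy as np,pickle
d={}
for n in("scene","top"):
    p,z=camera(n);d[n]=(p,z,calibration(n));cv2.imwrite(f"pics/{n}0.png",p);print(n,d[n][2])
pickle.dump(d,open("d0.pkl","wb"))
s=env.get_state();print(s["time"],s["tcp_pos"],s["orientation"],s["force"])
cv2.imwrite("pics/both0.png",cv2.resize(np.vstack([d["scene"][0],d["top"][0]]),None,fx=.78,fy=.78))
E
```

```text
scene {'fx': 429.3707592444126, 'fy': 429.3707592444126, 'cx': 262.2730892236051, 'cy': 191.64683415081103, 'rvec': array([ 1.09702959,  2.36345841, -1.04183253]), 'tvec': array([ 0.33483724, -0.11445435,  1.83092395])}
top {'fx': 448.550546706181, 'fy': 448.550546706181, 'cx': 255.5991502866668, 'cy': 190.4349380993364, 'rvec': array([ 2.1210491 , -2.15346132,  0.17251536]), 'tvec': array([0.00738358, 0.59000531, 1.41564165])}
0.1 [0.2337329  0.63279463 0.30302791] [-9.89151804e-05  1.75979370e-01  9.84393497e-01 -8.33976055e-04] [-0.70049299 -0.63377616  0.39034716]
```

View pics/both0.png

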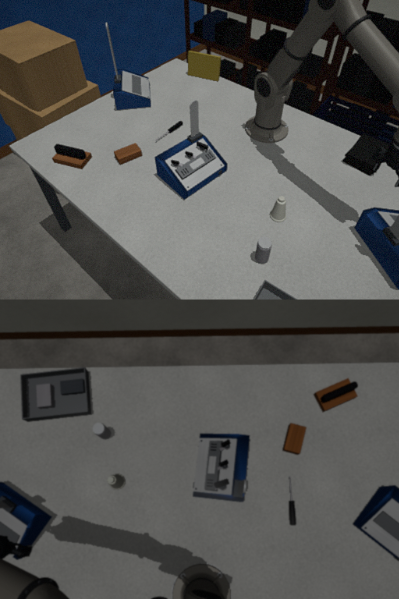

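```bash
cat > h.py <<'E'
import cv2,numpy as np,pickle
from scipy.spatial.transform import Rotation as R
def world(c,u,v,z):
    Rm=cv2.Rodrigues(c["rvec"])[0]
    p=np.stack([(u-c["cx"])/c["fx"]*z,(v-c["cy"])/c["fy"]*z,z],-1)
    return (p-c["tvec"])@Rm
def project(c,P):
    return cv2.projectPoints(np.asarray(P,float).reshape(-1,3),c["rvec"],c["tvec"],np.array([[c["fx"],0,c["cx"]],[0,c["fy"],c["cy"]],[0,0,1]]),None)[0][:,0]
E
python3 - <<'E'
from h import *
d=pickle.load(open("d0.pkl","rb"))
p,z,c=d["top"]
a=cv2.resize(p[160:265,235:330],None,fx=5,fy=5,interpolation=cv2.INTER_CUBIC)
p2,z2,c2=d["scene"]
b=cv2.resize(p2[120:260,190:300],None,fx=3.75,fy=3.75,interpolation=cv2.INTER_CUBIC)[:525]
cv2.imwrite("pics/crop0.png",cv2.convertScaleAbs(np.hstack([a,b[:,:325] if 0 else cv2.resize(b,(325,525*325//b.shape[1]))[:525] if 0 else b[:, :325]]),alpha=1.8))
v,u=np.mgrid[0:384,0:512]
W=world(c,u,v,z)
hsv=cv2.cvtColor(p,cv2.COLOR_BGR2HSV)
for vv in range(170,262,6): print(vv,[f"{W[vv,uu,0]:.3f},{W[vv,uu,1]:.3f},{W[vv,uu,2]:.3f}" for uu in (250,262,280,300,312)])
blue=cv2.inRange(hsv,(100,120,30),(130,255,255));blue[:,:235]=0;blue[:,335:]=0;blue[:160]=0;blue[270:]=0
m=(blue>0);print(m.sum())
m2=(z>0)&(W[...,2]>.03)&(u>235)&(u<335)&(v>160)&(v<270)
print(cv2.minAreaRect(W[m2][:,:2].astype(np.float32)),cv2.minAreaRect(W[m][:,:2].astype(np.float32)),W[m2][:,2].max())
E
```

```text
170 ['0.668,0.016,0.003', '0.668,-0.024,-0.000', '0.667,-0.086,-0.003', '0.665,-0.153,0.005', '0.665,-0.194,-0.000']
176 ['0.647,0.017,0.003', '0.635,-0.023,0.062', '0.629,-0.080,0.087', '0.622,-0.140,0.121', '0.621,-0.178,0.121']
182 ['0.627,0.017,0.000', '0.615,-0.023,0.061', '0.607,-0.079,0.100', '0.603,-0.140,0.116', '0.601,-0.176,0.125']
188 ['0.607,0.017,-0.005', '0.595,-0.022,0.062', '0.588,-0.078,0.098', '0.584,-0.140,0.117', '0.582,-0.176,0.125']
194 ['0.586,0.017,0.002', '0.576,-0.022,0.063', '0.569,-0.078,0.101', '0.564,-0.138,0.125', '0.564,-0.176,0.122']
200 ['0.566,0.018,-0.002', '0.556,-0.022,0.063', '0.549,-0.077,0.106', '0.546,-0.138,0.123', '0.546,-0.175,0.117']
206 ['0.545,0.018,0.001', '0.537,-0.021,0.063', '0.531,-0.077,0.103', '0.527,-0.137,0.124', '0.527,-0.174,0.120']
212 ['0.525,0.018,-0.003', '0.517,-0.021,0.068', '0.511,-0.076,0.108', '0.509,-0.137,0.124', '0.508,-0.174,0.123']
218 ['0.505,0.018,-0.003', '0.498,-0.021,0.064', '0.493,-0.076,0.109', '0.490,-0.136,0.125', '0.489,-0.173,0.125']
224 ['0.480,0.018,0.051', '0.478,-0.020,0.073', '0.475,-0.076,0.099
[... 271 characters left out ...]
9']
242 ['0.423,0.019,0.054', '0.421,-0.019,0.085', '0.419,-0.074,0.109', '0.416,-0.132,0.139', '0.407,-0.144,0.336']
248 ['0.403,0.019,0.062', '0.402,-0.019,0.075', '0.401,-0.074,0.105', '0.398,-0.131,0.145', '0.399,-0.170,0.124']
254 ['0.386,0.020,-0.001', '0.385,-0.019,0.003', '0.383,-0.074,0.098', '0.381,-0.133,0.124', '0.381,-0.169,0.123']
260 ['0.366,0.020,0.004', '0.366,-0.019,0.003', '0.365,-0.078,0.000', '0.364,-0.144,-0.001', '0.363,-0.183,0.004']
757
((0.5102545022964478, -0.08368334174156189), (0.20394039154052734, 0.26460331678390503), 82.67967224121094) ((0.49602794647216797, -0.09697937965393066), (0.18371565639972687, 0.2885502576828003), 87.94234466552734) 0.3418933758914053
```

View pics/crop0.png

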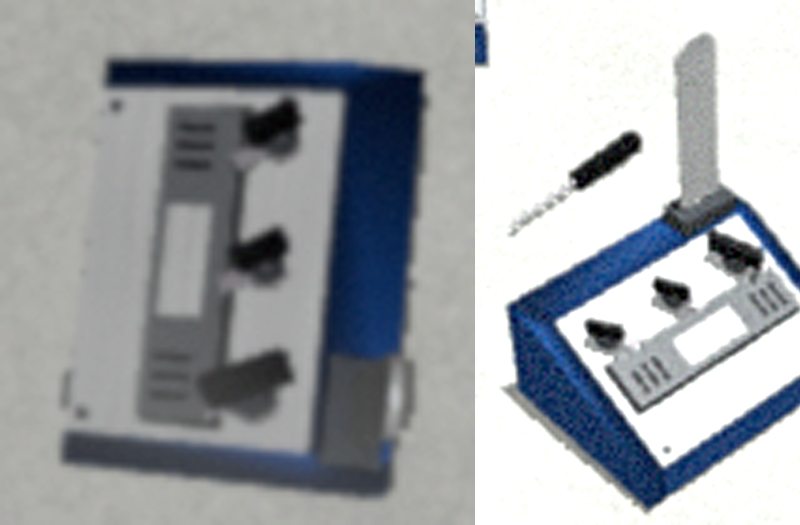

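```bash
cat >> h.py <<'E'
# machine pose from top image: origin, heading of x_m
S,C=np.sin(np.arctan2(73,150)),np.cos(np.arctan2(73,150))
def setpose(o,yaw):
    M=R.from_euler("z",yaw).as_matrix()
    return np.r_[o,0],M
def panelframe(M):   # x up slope, y, z normal
    return M@np.array([[C,0,-S],[0,1,0],[S,0,C]])
def toolq(P,phi):
    """tool z=-normal; tool x at angle phi (ccw from upslope seen from above) """
    x=P@[np.cos(phi),np.sin(phi),0]; z=-P[:,2]; y=np.cross(z,x)
    q=R.from_matrix(np.c_[x,y,z]).as_quat(); return np.r_[q[3],q[:3]]
E
cat > look.py <<'E'
from h import *
from cell import env,kin,camera,calibration
o,M=setpose([.510,-.084],np.deg2rad(82.68-180)); P=panelframe(M)
c=o+M@[-10,0,89] if 0 else o+M@[-.02,0,.084]
pos=c+P[:,2]*.24
for k in range(8):
    q=kin.inverse_kinematics(pos,toolq(P,k*np.pi/4))
    print(k,None if q is None else np.round(q,2))
E
python3 look.py
```

```text
0 [-0.38  0.32  0.    1.86  0.42  1.22  2.43]
1 [-1.25  0.67  1.28  1.91 -0.21  1.09 -2.4 ]
2 [-1.02  0.42  0.83  1.9   0.13  1.11 -1.98]
3 [-0.99  0.4   0.79  1.9   0.16  1.11 -1.22]
4 [-0.9   0.37  0.66  1.9   0.21  1.13 -0.49]
5 [-0.76  0.34  0.48  1.89  0.28  1.15  0.22]
6 [-0.59  0.32  0.25  1.88  0.35  1.18  0.93]
7 [-0.5   0.32  0.15  1.87  0.38  1.2   1.69]
```

```bash
cat >> look.py <<'E'
env.reach(pos,toolq(P,5*np.pi/4))
c=calibration("wrist");p,z=camera("wrist");pickle.dump((p,z,c),open("w0.pkl","wb"))
cv2.imwrite("pics/w0.png",cv2.convertScaleAbs(cv2.resize(p,(780,585)),alpha=1.6))
s=env.get_state();print(s["time"],s["tcp_pos"],pos,np.round(s["qpos"],2),c)
E
python3 look.py|tail -3
```

```text
6 [-0.59  0.32  0.25  1.88  0.35  1.18  0.93]
7 [-0.5   0.32  0.15  1.87  0.38  1.2   1.69]
2.5667 [0.52603978 0.04107478 0.29969809] [0.52592931 0.04000428 0.29980112] [-0.76  0.34  0.47  1.89  0.28  1.15  0.22] {'fx': 297.3186396354542, 'fy': 297.3186396354542, 'cx': 251.04648770188732, 'cy': 193.18811229233702, 'rvec': array([-2.27503988, -0.84787975,  0.12234934]), 'tvec': array([-0.34106148, -0.4151439 ,  0.2680135 ])}
```

View pics/w0.png

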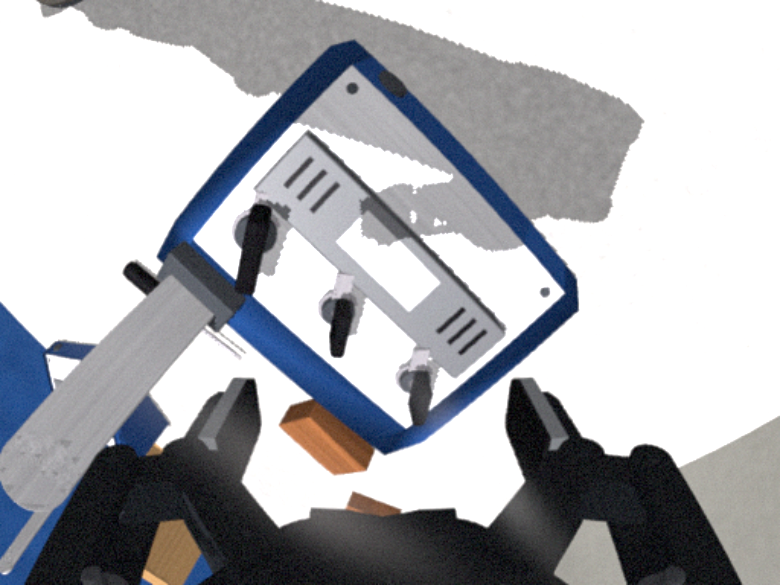

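```bash
cat >> h.py <<'E'
def rectify(p,c,o,M,h,xr=(-.06,.06),yr=(-.125,.125),s=3000):
    """resample wrist picture on the plane h above the panel; panel coords about bolt row centre; up in picture = up slope, left = +y"""
    P=panelframe(M); b=o+M@[.025,0,.106]
    X,Y=np.meshgrid(np.arange(xr[1],xr[0],-1/s),np.arange(yr[1],yr[0],-1/s),indexing="ij")
    W=b+X[...,None]*P[:,0]+Y[...,None]*P[:,1]+h*P[:,2]
    K=np.array([[c["fx"],0,c["cx"]],[0,c["fy"],c["cy"]],[0,0,1]])
    uv=cv2.fisheye.projectPoints(W.reshape(-1,1,3),c["rvec"],c["tvec"],K,np.zeros(4))[0].reshape(X.shape+(2,)).astype(np.float32)
    return cv2.remap(p,uv[...,0],uv[...,1],cv2.INTER_CUBIC)
E
python3 - <<'E'
from h import *
p,z,c=pickle.load(open("w0.pkl","rb"))
o,M=setpose([.510,-.084],np.deg2rad(82.68-180))
ims=[rectify(p,c,o,M,h,xr=(-.06,.04)) for h in (.003,.036)]
for im in ims:
    for y in(-.08,0,.08):
        for x in (0,):
            cv2.drawMarker(im,(int((.125-y)*3000),int((.04-x)*3000)),(0,0,255),0,12)
cv2.imwrite("pics/rect0.png",cv2.convertScaleAbs(np.vstack(ims)[:600],alpha=1.1))
# plane check w. depth, wrist
v,u=np.mgrid[0:384,0:512]
K=np.array([[c["fx"],0,c["cx"]],[0,c["fy"],c["cy"]],[0,0,1]])
n=cv2.fisheye.undistortPoints(np.stack([u,v],-1).reshape(-1,1,2).astype(float),K,np.zeros(4)).reshape(384,512,2)
W=(np.dstack([n*z[...,None],z])-c["tvec"])@cv2.Rodrigues(c["rvec"])[0]
L=(W-o-M@[.025,0,.106])@panelframe(M)
for y0,y1 in((-.11,-.105),(.105,.11),(-.06,-.045),(.045,.06)):
  for x0,x1 in((-.12,-.09),(.0,.03)):
    m=(z>0)&(L[...,1]>y0)&(L[...,1]<y1)&(L[...,0]>x0)&(L[...,0]<x1)&(abs(L[...,2])<.02);print(y0,x0,m.sum(),np.round(np.median(L[m][:,2]),4))
E
```

```text
-0.11 -0.12 134 0.003
-0.11 0.0 111 0.0032
0.105 -0.12 102 0.0026
0.105 0.0 25 0.0029
-0.06 -0.12 429 0.0029
-0.06 0.0 288 0.0032
0.045 -0.12 354 0.0028
0.045 0.0 290 0.003
```

View pics/rect0.png

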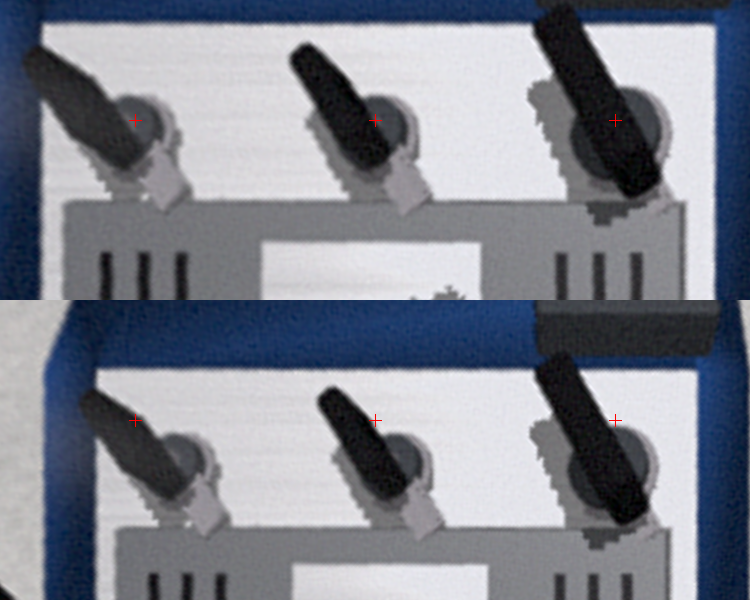

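```bash
cat >> h.py <<'E'
def local(z,c,o,M):
    """wrist depth -> panel coords about the middle bolt"""
    v,u=np.mgrid[0:384,0:512]
    K=np.array([[c["fx"],0,c["cx"]],[0,c["fy"],c["cy"]],[0,0,1]])
    n=cv2.fisheye.undistortPoints(np.stack([u,v],-1).reshape(-1,1,2).astype(float),K,np.zeros(4)).reshape(384,512,2)
    W=(np.dstack([n*z[...,None],z])-c["tvec"])@cv2.Rodrigues(c["rvec"])[0]
    return (W-o-M@[.025,0,.106])@panelframe(M)
E
python3 - <<'E'
from h import *
p,z,c=pickle.load(open("w0.pkl","rb"))
o,M=setpose([.510,-.084],np.deg2rad(82.68-180))
L=local(z,c,o,M); L[z<=0]=9
g=p.max(2)
ims=[]
for y in(-.08,0,.08):
    m=(abs(L[...,1]-y)<.038)&(abs(L[...,0])<.04)&(L[...,2]>.033)&(L[...,2]<.055)
    q=L[m]; print(y,m.sum(),np.percentile(q[:,2],[5,50,95]).round(4))
    top=q[q[:,2]>np.percentile(q[:,2],95)-.004]
    (cx,cy),(w,h),a=cv2.minAreaRect((top[:,:2]*1000).astype(np.float32))
    pc=np.linalg.svd(top[:,:2]-top[:,:2].mean(0))[2][0]
    print("  top n",len(top),"ctr",round(cx,1),round(cy,1),"size",round(w,1),round(h,1),"a",round(a,1),"pca angle from -y toward -x",np.degrees(np.arctan2(pc[0],pc[1])).round(1))
im=np.zeros((420,800,3),np.uint8)
for lo,hi,col in((.006,.010,(0,255,0)),(.010,.03,(90,90,90)),(.035,.05,(0,0,255))):
    m=(L[...,2]>lo)&(L[...,2]<hi)&(abs(L[...,1])<.13)&(abs(L[...,0])<.07)
    for a in L[m]: cv2.circle(im,(int((.13-a[1])*3050),int((.07-a[0])*3000)),2,col,-1)
cv2.imwrite("pics/hts.png",im)
E
```

```text
-0.08 782 [0.0346 0.0411 0.0469]
  top n 301 ctr -15.1 -75.5 size 26.9 14.3 a 25.8 pca angle from -y toward -x 71.0
0 285 [0.0335 0.0374 0.0412]
  top n 147 ctr -10.1 5.3 size 19.3 10.1 a 34.2 pca angle from -y toward -x 57.7
0.08 226 [0.0334 0.0374 0.0411]
  top n 122 ctr -8.7 84.9 size 21.0 9.7 a 47.1 pca angle from -y toward -x 51.2
```

View pics/hts.png

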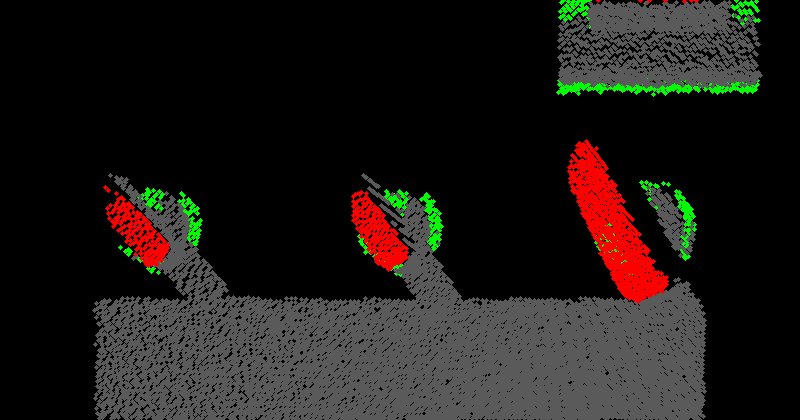

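```bash
cat > look2.py <<'E'
from h import *
from cell import env,kin,camera,calibration
o,M=setpose([.510,-.084],np.deg2rad(82.68-180)); P=panelframe(M)
b=o+M@[.025,0,.106]
s=env.get_state(); w=s["orientation"]; T=R.from_quat(np.r_[w[1:],w[0]]).as_matrix()
c=calibration("wrist"); Rc=cv2.Rodrigues(c["rvec"])[0]; cam=-Rc.T@c["tvec"]
off=T.T@(cam-s["tcp_pos"]); print("cam in tool",off.round(4),"axis in tool",(T.T@Rc[2]).round(3))
q=toolq(P,5*np.pi/4);T=R.from_quat(np.r_[q[1:],q[0]]).as_matrix()
out=[];ims=[]
for y in(.08,0,-.08):
    pos=b+P@[0,y,.25]-T@off
    print(y,pos.round(3),np.round(kin.inverse_kinematics(pos,q),2))
    env.reach(pos,q); env.dwell(.15)
    c=calibration("wrist");p,z=camera("wrist");out.append((y,p,z,c))
    a=rectify(p,c,o,M,.003,xr=(-.05,.05),yr=(y-.043,y+.043));ims.append(cv2.resize(a,None,fx=1,fy=1))
    L=local(z,c,o,M);L[z<=0]=9
    m=(abs(L[...,1]-y)<.04)&(abs(L[...,0])<.04)
    pl=np.median(L[m&(L[...,2]<.006)][:,2])
    t=L[m&(L[...,2]>.03)&(L[...,2]<.06)]; hi=np.percentile(t[:,2],[5,50,95]).round(4)
    t=t[t[:,2]>hi[1]-.004]
    r=cv2.minAreaRect((t[:,:2]*1000).astype(np.float32)); pc=np.linalg.svd(t[:,:2]-t[:,:2].mean(0))[2][0]
    print("  panel",pl,"hts",hi,"n",len(t),"rect",np.round(r[0],1),np.round(r[1],1),"pca",np.degrees(np.arctan2(pc[0],pc[1])).round(1))
pickle.dump(out,open("w1.pkl","wb")); cv2.imwrite("pics/rect1.png",np.hstack(ims)); print(env.get_state()["time"])
E
python3 look2.py
```

```text
cam in tool [ 0.0816  0.0007 -0.0695] axis in tool [-0.319 -0.002  0.948]
0.08 [ 0.646 -0.1    0.294] [-0.48  0.53  0.53  1.66  0.22  1.09  0.55]
  panel 0.0026980399853959703 hts [0.0314 0.0365 0.0409] n 630 rect [-3.4 88.6] [35.5 11.1] pca 51.6
0 [ 0.567 -0.09   0.294] [-0.57  0.4   0.55  1.85  0.28  1.04  0.46]
  panel 0.002700733028552769 hts [0.0314 0.0364 0.0408] n 642 rect [-3.7  8.4] [35.5 11.2] pca 56.8
-0.08 [ 0.488 -0.079  0.294] [-0.67  0.26  0.57  2.03  0.35  1.03  0.35]
  panel 0.002785170753495387 hts [0.0327 0.0402 0.0465] n 1314 rect [ -4.8 -71. ] [53.  15.7] pca 64.0
4.7667
```

View pics/rect1.png

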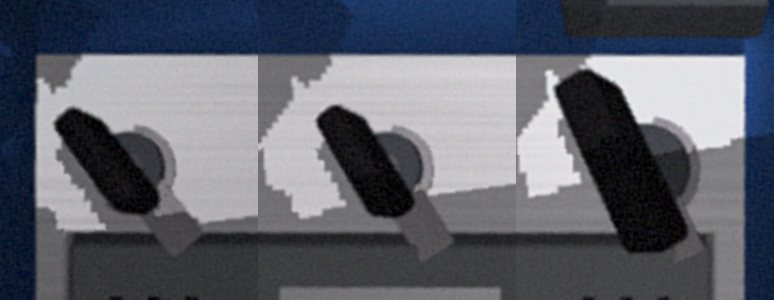

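Run:
```python
from h import *
o,M=setpose([.510,-.084],np.deg2rad(82.68-180))
def fit(q):
    A=np.c_[q[:,:2],np.ones(len(q))]
    k=np.ones(len(q),bool)
    for _ in range(15):
        s=np.linalg.lstsq(A[k],q[k,2],rcond=None)[0]; r=q[:,2]-A@s; k=abs(r)<.0015
    return s,k,r
for y,p,z,c in pickle.load(open("w1.pkl","rb")):
    L=local(z,c,o,M);L[z<=0]=9; L=L-[0,y,.0027]
    m=(abs(L[...,1])<.042)&(abs(L[...,0])<.04)
    t=L[m&(L[...,2]>.025)&(L[...,2]<.06)]
    s,k,r=fit(t); n=np.array([-s[0],-s[1],1]);n/=np.linalg.norm(n)
    q=t[k]; e=np.c_[np.cross([0,1,0],n)]; 
    # in-plane basis
    ex=np.cross([0,1,0],n);ex/=np.linalg.norm(ex);ey=np.cross(n,ex)
    uv=np.c_[q@ex,q@ey]*1000; rc=cv2.minAreaRect(uv.astype(np.float32)); ctr=(rc[0][0]*ex+rc[0][1]*ey)/1000+n*np.median(q@n)
    print(y,"top: n",n.round(3),k.sum(),len(t),"ctr",(ctr*1000).round(1),np.round(rc[1],1),round(rc[2],1),"axis foot",((ctr-n*ctr[2]/n[2])*1000).round(1),"height",(np.median(q@n)).round(4))
    # low features: disc & tongue
    for lo,hi in((.0025,.0075),(.0075,.014),(.014,.022)):
        d=L[m&(L[...,2]>lo)&(L[...,2]<hi)&(L[...,0]>-.021)]
        print("   low",lo,len(d),(d.mean(0)*1000).round(1),(d.min(0)*1000).round(1),(d.max(0)*1000).round(1), (fit(d)[0][:2]).round(3) if len(d)>30 else "")
    # grid of median height
    G=[]
    for X in np.arange(.02,-.036,-.004):
        row=[]
        for Y in np.arange(.028,-.03,-.004):
            g=L[(abs(L[...,0]-X)<.002)&(abs(L[...,1]-Y)<.002)][:,2]
            row.append("%3d"%(np.median(g)*1000) if len(g) else " . ")
        G.append(" ".join(row))
    if y!=.08: print("\n".join(G))
```

```text
0.08 top: n [0.124 0.293 0.948] 542 761 ctr [-2.5  9.7 33.9] [35.7  9.9] 37.5 axis foot [-6.9 -0.8  0. ] height 0.0347
   low 0.0025 188 [-1.4 -7.1  5.5] [-20.6 -38.5   2.6] [ 7.  11.4  7.5] [-0.225  0.164]
   low 0.0075 262 [-8.9 -8.4  9.8] [-20.9 -18.6   7.5] [ 9.6  9.6 13.8] [-0.028 -0.213]
   low 0.014 68 [-3.3  0.7 18.8] [-20.   -9.4  14. ] [10.6 12.4 22. ] [-0.064 -0.081]
0 top: n [0.155 0.262 0.953] 542 761 ctr [-2.3  9.5 34. ] [35.1  9.9] 30.7 axis foot [-7.9  0.2  0. ] height 0.0345
   low 0.0025 194 [-1.1 -7.8  5.5] [-14.9 -32.2   2.5] [18.3  3.8  7.5] [-0.122  0.133]
   low 0.0075 259 [-8.4 -7.6  9.7] [-21.  -16.6   7.5] [10.6  8.3 13.8] [-0.027 -0.192]
   low 0.014 77 [-3.   0.9 19. ] [-21.   -8.4  14.1] [11.8 11.7 22. ] [-0.186  0.169]
  0   0   0   0   0   0   0   0   0   0   0   0   0   0   0
  0   0   0   0   0   0   0   0   0   0   0   0   0   0   0
  0   0  28  29  24   0   0   0   0   0   0   0   0   0   0
  0   0  29  30  31  20   0   0   0   0   0   0   0   0   0
  0   0  28  30  32  31  13   6   6   3   0   0   0   0   0
  0   0   0  31  33  34  28   6   7   8  
[... 1023 characters left out ...]
  24   9   0   0   0   0   0   0   0   0
  0  30  33  34  36  33  18   4   6   2   0   0   0   0   0
  0   0  33  35  37  37  26   7   7   8   4   0   0   0   0
  0   0  34  36  37  38  36  20   8   9   9   5   0   0   0
  0   0   0  36  38  39  39  30   9   9  10   6   0   0   0
  0   0   0  36  38  40  40  38  23  10  11   6   0   0   0
  0   0   0   0  38  40  41  41  32  17   9   7   0   0   0
  0   0   0   0  38  40  42  43  39  25   8   0   0   0   0
  0   0   0   0   0  40  42  43  43  31  11   0   0   0   0
  0   0   0   0   0  41  43  43  43  34  23   1   0   0   0
  0   0   0   0   0  -3  42  40  31  27  12  12   0   0   0
 11  11  11  11  11  11  12  11  11  11  12  12  10   0   0
```

```bash
cat >> h.py <<'E'
O,MM=setpose([.510,-.084],np.deg2rad(82.68-180)); O=O+MM@[-.0064,0,0]; PF=panelframe(MM); B=O+MM@[.025,0,.106]
E
cat > press.py <<'E'
from h import *
from cell import env,kin
q=toolq(PF,5*np.pi/4); nl=env.nose_length; print(nl)
env.grip(0.0,60)
pt=lambda h:B+PF@[-.049,0,h+nl]
env.reach(pt(.05),q)
f0=env.get_state()["force"]
print(env.movel(pt(.02),.1))
hit=env.movel(pt(-.005),.02,stop_force=35)
s=env.get_state();print(hit,"h",((s["tcp_pos"]-pt(0))@PF).round(4),(s["force"]-f0).round(1)); env.dwell(.3)
s=env.get_state();print("h",((s["tcp_pos"]-pt(0))@PF).round(4),(s["force"]-f0).round(1))
env.movel(pt(.08),.15);print(env.get_state()["time"])
E
python3 press.py
```

```text
0.0726
False
True h [-0.0002  0.0002  0.0007] [-1.7  3.8 10.9]
h [-0.0002  0.0002  0.0006] [-1.2  3.9  9. ]
8.5
```

```bash
cat > bolt.py <<'E'
from h import *
from cell import env,kin,camera,calibration
N=np.array([.137,.28,.95]);N/=np.linalg.norm(N)   # bolt axis in panel frame
# y: (handle top centre in old panel frame rel. (0,y,.0027)), handle angle ccw from upslope
D={.08:(np.array([-.0024,.0097,.034]),270-51.6),0:(np.array([-.0024,.0095,.034]),270-56.8),-.08:(np.array([-.0024,.0105,.038]),270-64)}
def frame(y):
    """grip point (world), tool rotation matrix at start, axis"""
    t,a=D[y]; sh=MM@[.0064,0,0]
    n=PF@N; top=B+sh+PF@(t+[0,y,.0027])
    a=np.radians(a); d=PF@np.array([np.cos(a),np.sin(a),0]); d=d-n*(d@n)/1; d/=np.linalg.norm(d)
    return top,np.c_[d,np.cross(-n,d),-n],n
def quat(Rm): q=R.from_matrix(Rm).as_quat(); return np.r_[q[3],q[:3]]
E
python3 - <<'E'
from bolt import *
q=toolq(PF,5*np.pi/4)
c=O+MM@[-.02,0,.084]; env.reach(c+PF[:,2]*.24,q)
cc=calibration("wrist");p,z=camera("wrist")
L=local(z,cc,O,MM);L[z<=0]=9
for y in(-.085,-.07,0,.07,.085):
    g=lambda x0,x1,yy:np.median(L[(L[...,0]>x0)&(L[...,0]<x1)&(abs(L[...,1]-yy)<.006)&(abs(L[...,2])<.02)][:,2]).round(4)
    print(y,"cassette",g(-.07,-.03,y),"panel",g(-.10,-.083,y))
for y in D:
    top,Rm,n=frame(y); 
    for a in (0,1.5):
        Q=quat(Rm@R.from_euler("z",a).as_matrix())
        print(y,a,top.round(3),[None if (j:=kin.inverse_kinematics(top+n*h,Q)) is None else np.round(j,2) for h in(.054-.006,.12)])
E
```

```text
-0.085 cassette 0.0004 panel 0.0003
-0.07 cassette 0.0003 panel 0.0002
0 cassette 0.0005 panel 0.0
0.07 cassette 0.0002 panel 0.0002
0.085 cassette 0.0001 panel 0.0001
0.08 0 [ 0.598 -0.102  0.138] [array([-0.41,  0.72,  0.53,  1.64, -0.07,  1.17,  0.56]), array([-0.43,  0.68,  0.56,  1.54, -0.06,  1.32,  0.55])]
0.08 1.5 [ 0.598 -0.102  0.138] [array([-0.55,  0.79,  0.77,  1.65, -0.24,  1.18, -0.78]), array([-0.58,  0.76,  0.81,  1.55, -0.22,  1.32, -0.8 ])]
0 0 [ 0.519 -0.092  0.138] [array([-0.47,  0.6 ,  0.54,  1.85, -0.03,  1.08,  0.42]), array([-0.51,  0.55,  0.56,  1.75, -0.01,  1.24,  0.41])]
0 1.5 [ 0.519 -0.092  0.138] [array([-0.64,  0.69,  0.8 ,  1.86, -0.21,  1.08, -0.9 ]), array([-0.68,  0.64,  0.85,  1.76, -0.18,  1.23, -0.92])]
-0.08 0 [ 0.44  -0.08   0.142] [array([-0.55,  0.49,  0.56,  2.04,  0.01,  1.01,  0.23]), array([-0.6 ,  0.42,  0.59,  1.94,  0.03,  1.18,  0.21])]
-0.08 1.5 [ 0.44  -0.08   0.142] [array([-0.75,  0.58,  0.85,  2.05, -0.17,  1.01, -1.07]), array([-0.81,  0.51,  0.9 ,  1.95, -0.12,  1.17, -1.11])]
```

```bash
cat >> bolt.py <<'E'
def turn(y,depth,opening,big=1.0,lim=.7):
    top,Rm,n=frame(y); Q=quat(Rm); g=top+n*(.054-depth)
    env.grip(opening,70)
    env.reach(top+n*.14,Q); f0=env.get_state()["force"]
    if env.movel(g,.1,stop_force=12): print("HIT",((env.get_state()["tcp_pos"]-g)@n)*1000)
    env.grip(0.0,70); s=env.get_state(); print("grip",s["opening"],(s["force"]-f0).round(1),"t",s["time"]); t0=s["torque"]@n
    q0=np.array(s["qpos"])
    for a in np.r_[.3,.6,big,np.arange(big+.06,1.6,.06)]:
        q=q0.copy();q[6]-=a; env.goto_joints(q); s=env.get_state()
        tq=(s["torque"])@n-t0
        print("a",round(a,2),"act",round(q0[6]-s["qpos"][6],3),"tq",round(tq,2),"f",(s["force"]-f0).round(0),"op",round(s["opening"],4))
        if abs(tq)>lim or np.linalg.norm(s["force"]-f0)>60: break
    s=env.get_state();w=s["orientation"]
    env.grip(opening+.004); s=env.get_state()
    env.movel(s["tcp_pos"]+n*.09,.15); print("t",env.get_state()["time"])
def look():
    q=toolq(PF,5*np.pi/4); c=O+MM@[-.02,0,.084]; env.reach(c+PF[:,2]*.24,q)
    return calibration("wrist"),*camera("wrist")
E
python3 - <<'E'
from bolt import *
turn(.08,.005,.026)
E
```

```text
grip 0.008694922365914508 [-0.8  0.7  7. ] t 11.35
a 0.3 act 0.296 tq -0.16 f [ 1. -1. -1.] op 0.0088
a 0.6 act 0.594 tq -0.12 f [ 0. -2.  0.] op 0.009
a 1.0 act 0.994 tq -0.16 f [-0. -2.  0.] op 0.0089
a 1.06 act 1.056 tq -0.17 f [-0. -1.  2.] op 0.0085
a 1.12 act 1.117 tq -0.17 f [-1. -1.  1.] op 0.0085
a 1.18 act 1.177 tq -0.1 f [-0. -1.  2.] op 0.0091
a 1.24 act 1.237 tq -0.15 f [-2. -1.  3.] op 0.0085
a 1.3 act 1.297 tq -0.21 f [-2. -2.  4.] op 0.0085
a 1.36 act 1.357 tq -0.16 f [-2. -1.  3.] op 0.0085
a 1.42 act 1.416 tq 1.02 f [-1. -2.  4.] op 0.0085
t 15.4417
```

Run:
```python
from bolt import *
turn(0,.005,.026)
cc,p,z=look()
cv2.imwrite("pics/w2.png",cv2.convertScaleAbs(cv2.resize(p,(780,585)),alpha=1.5)); print(env.get_state()["time"])
```

```text
grip 0.008893474401240477 [-1.2  0.8  4.8] t 18.0417
a 0.3 act 0.296 tq -0.17 f [ 1.  0. -3.] op 0.0086
a 0.6 act 0.594 tq -0.2 f [ 0.  0. -0.] op 0.0089
a 1.0 act 0.994 tq -0.21 f [ 1. -1. -0.] op 0.0089
a 1.06 act 1.056 tq -0.24 f [0. 0. 1.] op 0.0085
a 1.12 act 1.117 tq -0.24 f [ 1. -1. -0.] op 0.0084
a 1.18 act 1.177 tq -0.21 f [ 0. -0.  1.] op 0.0087
a 1.24 act 1.237 tq -0.2 f [ 0. -1.  1.] op 0.0086
a 1.3 act 1.297 tq 0.16 f [-1. -1.  2.] op 0.0087
a 1.36 act 1.355 tq 1.58 f [ 1. -3.  3.] op 0.0089
t 21.8833
23.0
```

View pics/w2.png

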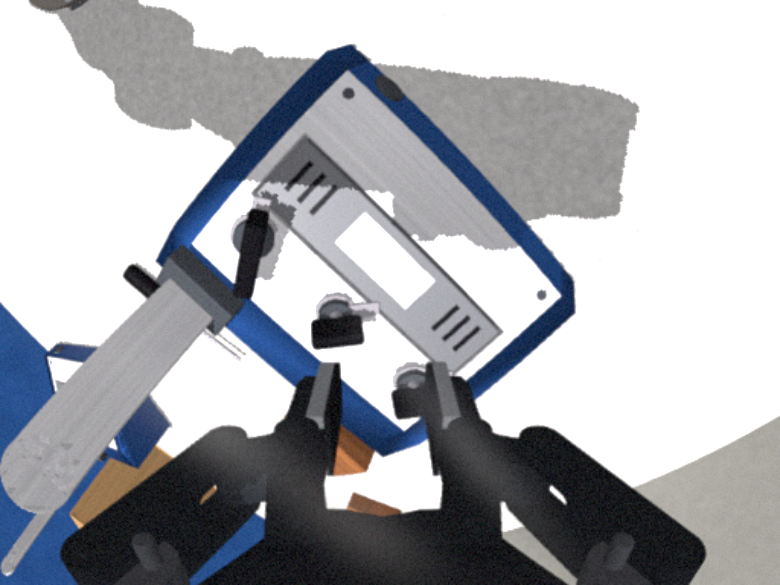

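Run:
```python
from bolt import *
turn(-.08,.008,.034)
cc,p,z=look()
cv2.imwrite("pics/w3.png",cv2.convertScaleAbs(cv2.resize(p,(780,585)),alpha=1.5)); print(env.get_state()["time"])
L=local(z,cc,O,MM);L[z<=0]=9
for y in(-.085,.02,.085): print("cassette",np.median(L[(L[...,0]>-.07)&(L[...,0]<-.035)&(abs(L[...,1]-y)<.006)&(abs(L[...,2])<.02)][:,2]).round(4))
```

```text
grip 0.01316044900629551 [-0.9  1.1  7.2] t 25.1083
a 0.3 act 0.296 tq -0.11 f [ 2. -1. -1.] op 0.0127
a 0.6 act 0.594 tq -0.06 f [ 2. -2. -1.] op 0.0125
a 1.0 act 0.994 tq -0.07 f [ 3. -4. -3.] op 0.0127
a 1.06 act 1.056 tq -0.13 f [ 3. -3. -2.] op 0.0125
a 1.12 act 1.116 tq -0.09 f [ 4. -4. -2.] op 0.0128
a 1.18 act 1.174 tq 0.57 f [ 3. -4. -2.] op 0.0125
a 1.24 act 1.232 tq 2.14 f [ 4. -5.  1.] op 0.0129
t 28.475
29.6583
cassette 0.0003
cassette 0.0006
cassette 0.0001
```

View pics/w3.png

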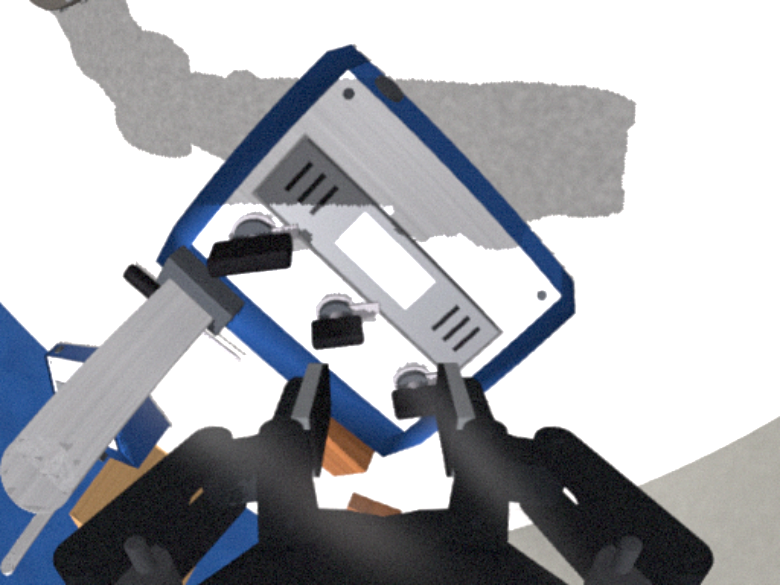

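The picture shows all three handles parallel: large at (250,255), small at (338,330) and (415,400). Their tongues point the same way over the cassette's upper edge. Each turn ended in a clear torque rise at the stop, the cassette reads flush, and the gripper is clear, so I'm handing in.

```bash
python3 -c "
from cell import env,job
print(job.job_done(),env.get_state()['time'])"
```

```text
the job is handed in; nothing more can be done
the job is handed in; nothing more can be done
```

The job is handed in at about 30 s of the 58 s allowed: the cassette reads within 1 mm of flush, and both small bolts and then the large one were turned clockwise to a hard stop. The cameras showed the bolts leaning about 17° from the panel normal, so at their stops the tongues cross the cassette's upper edge at an angle, not straight down the slope. I did not measure the bystanders again, and no verdict came back.

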